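# Fit a water-filter cartridge behind a push-push hatch

## Robot

A 6-joint arm with a two-finger parallel gripper is mounted at the origin on the work surface. World frame = base frame: x ahead of the robot, y to its left, z up, the work surface at z = 0. Lengths are in mm, angles in rad, forces in N, time in s.
With the tool pointing down it reaches from about 275 to 1000 mm from the base axis. Payload 8.4 kg.
Tool frame: the origin (TCP) lies between the finger pads; the fingertips stand 8 mm ahead of it and the grasp point (between the pads) lies 11 mm behind it (tcp_to_tips is the distance from the TCP to the fingertips, in mm); z points along the fingers, y is the line along which they close (so a half turn about z gives the same grasp; the last joint's range is limited). The gripper opens to 85 mm and grips with 20 to 120 N. Pads are 22 mm wide; open, the fingers measure 114 mm over their backs; the gripper's body (76 mm by 85 mm) begins 54 mm behind the grasp point. The pads swing forward as they close: fully open they stand 13 mm farther back than shut.
Start: joints at [-1.106, 0.353, 1.633, -0, 1.155, -0.002], TCP at [281.268, -558.136, 239.281] pointing down, gripper open.
Joint ranges: [-2.63, 2.63], [-0.92, 2.1], [0.06, 2.66], [-1.3, 4.44], [0, 2.69], [-3.02, 3.02]. Speed limits (rad/s): [2.22, 2.22, 2.79, 3.14, 3.14, 3.14].

## Interface

Orientations are given as [roll, pitch, yaw] about the fixed x, y, z axes, in that order (R = Rz(yaw) Ry(pitch) Rx(roll)).
In Python, from rig import * gives the robot as it stands.
- The arm moves only by the tool step_arm, never from a script. Its argument "motion" is a list of rows, each an object with "claw": the finger opening in mm, from 0 to 85.4; "delta_pos": the shift along the tool's x, y, z in mm, a list of three; "turn": the turn about the tool's z in rad. In form: [{"claw": claw, "delta_pos": [dx, dy, dz], "turn": turn}, ...]. A call has 1 to 8 rows; each row shifts and turns the commanded pose from where the row before left it, along the tool's axes as they then stand; what a row does not reach is not made up. A row lasts 1/12 s, in which the tool goes at most 41.7 mm and 7.16 degrees, less where a joint would pass 70% of its speed; a pose out of reach is approached as far as the arm can. A call is refused whole if a number of a shift passes 41.7 or a number of a turn 0.125, either way. A call with a gripper value outside its range is refused whole. The fingers move at their own pace and stop on an object; "force" is the grip in N (left out, the last holds). Time passes only in rows, so rows that do not move let the fingers close. It gives the time, the measured TCP pose, the force, the opening and the grip force at its end, in the units of the state.
- sense(): the state, without advancing time (a new reading comes with each control period).
- grab_frame(name): name is "side" or "top" or "wrist"; returns a dict with "img" (420x560x3 uint8, red, green, blue), "vertical_fov" (degrees; the focal length in pixels is half the picture's height over the tangent of half this angle, whatever the lens; pixels are square), "cx", "cy" (the principal point, pixels), "R" (3x3) and "t" (3): a world point X has camera coordinates R X + t. Camera axes: x right, y down, z forward; pixel columns grow to the right and rows downward; lengths in mm; the calibration is good to about 2 mm. A picture is of the moment at which its call begins. There is no depth.
- sign_off(): hands the job in; it is judged then, once.
The state is a dict: "clock": time; "qpos": joint angles; "qvel": joint speeds; "joint_efforts": joint torques, N m; "eef_pos": TCP position; "tcp_rot": TCP orientation; "contact_force": force on the tool from outside, world axes, zero at the start; "wrist_torque": the same for the moment, N m; "opening": opening from 0.0 (shut) to 1.0 (fully open); "grasp_force": force on a finger pad.
Only numpy, scipy, OpenCV 4.12 (cv2) and the standard library are available. Lean on these libraries where they do the work, as an engineer would, in place of code of your own. Each camera call takes 0.05 s, during which the arm holds its last target. There are 200 camera calls.

## Task

Fit the loose filter cartridge into the water-filter unit: press the rubber bar at the front of the unit's lid to free its push-push catch so that the lid springs up, stand the cartridge in the socket, fully home, then bring the lid down and press the bar until the catch holds the lid shut again. Go gently, with no more than 25 N on the unit or its lid, and leave the other things on the counter where they stand.

Things in the scene. Friction and masses are not known exactly. Their poses are not given: they have to be found in the camera images.
- unit: Low grey filter unit fixed, 200 (x) by 180 (y) by 100 mm high without its lid; origin at the centre of its underside, x pointing from its front (latch side, nearer the robot) to its hinge side. Under the lid is a chamber, x -60 to +72, y -75 to +75 mm in this frame, white floor 34 mm above the counter. A felt press of 9 to 15 N works the catch; more than 25 N on the unit or its lid breaks it.
- lid_hinge (a point): Middle of the lid's hinge axis, fixed to the unit 88 mm to +x of its centre and 115 mm above the counter; the axis runs along the unit's y.
- lid (a joint): Lid angle (rad): 0 shut and latched (level), 1.6 standing open, negative pressed in. Flat plate, 185 mm from hinge to free edge, 172 wide, 8 thick, the axis half-way through it. A damped spring drives it open, 2 to 3 N at the free edge, standing up in about 2 s. From open it needs pushing down all the way from its outer side; from 0.15 rad down a tongue, 45 mm below it, runs in the catch.
- lid_press (a point): On the lid's face under the middle of the black rubber press bar (38 mm by 130 mm wide), 165 mm from the hinge axis; moves with the lid, z the face's outward normal, x to the hinge. The bar's top is 3 to 13 mm above it, set differently each time. Push-push catch: press the bar 6 mm past level (7 N; a hard stop is 1 mm deeper) and let go: a latched lid springs open, one pushed down latches.
- socket (a point): Centre of the mouth of the round socket hole in the chamber's floor, 33 mm in diameter, 24 mm deep, chamfered; 110 mm from the hinge axis. Its axes are the unit's.
- cartridge_mid (a point): Half-way up the loose filter cartridge: white, upright, round, 80 mm tall, 140 g. From the bottom: grey spigot 30 mm in diameter and 22 long, body 48 in diameter and 24 tall, ribbed head to grip 38 in diameter and 34 tall. This point is 40 mm above the spigot's bottom. It stands upright among other things. Seated, its body rests on the chamber floor, this point 18 mm above the socket's mouth.
- mug_rim (a point): Centre of the mouth of a white mug, 76 mm in diameter, 85 mm tall, with a handle; bystander.
- sugar_jar: Glass sugar jar with a steel cap, 64 mm in diameter, 85 mm tall, origin under its centre; bystander.
- creamer: Small steel cup, 60 mm in diameter, 65 mm tall, origin under its centre; bystander.
- paper_bowl: Upturned white paper bowl, 96 mm in diameter, 60 mm tall, origin under its centre; bystander.
- capsule_box: Dark box, 70 by 120 by 50 mm tall, origin under its centre; bystander.
- teaspoon: Teaspoon lying flat, 140 mm long; bystander.
There are look-alikes about, which are no part of the job. What is shaped like the part that bears cartridge_mid but green or turquoise is not meant.

How it is judged:
By the outcome, as a careful person would: the job done as asked, in the order asked, and still so for the second after the job is handed in, with the robot touching nothing.
It also fails if it takes over 72 s, if anything falls off the work surface, if the arm or the gripper's body presses on something with over 40 N, if the wrist force passes 120 N, or if a joint passes its speed limit or range.

## Working session

There is one attempt and no reset: what is moved stays moved. The work goes in short steps, Python scripts to look and compute and a tool call to move; the robot and the scene stay as the last step left them, time stands still between calls to the robot, and variables do not carry over. Pictures are saved under pics/ and viewed, at most 10 in all, crops included, and the job is handed in when it is done.

Besides the shell and the picture viewer there is one more tool, called after ">>>" as a command line: name --argument value ..., lists and objects as JSON in quotes. step_arm: Moves the arm, as the interface text tells. Its arguments: {"type":"object","properties":{"motion":{"type":"array","items":{"type":"object","properties":{"claw":{"type":"number"},"delta_pos":{"type":"array","items":{"type":"number"}},"turn":{"type":"number"}}}},"force":{"type":"number"}},"required":["motion"]}

```bash
ls; mkdir -p pics; cat > h.py <<'E'
from rig import *
import numpy as np, cv2
def snap(n,f):
    g=grab_frame(n); cv2.imwrite('pics/'+f,g['img'][:,:,::-1]); np.save('pics/'+f+'.npy',g,allow_pickle=True); return g
def load(f): return np.load('pics/'+f+'.npy',allow_pickle=True).item()
def foc(g): return 210/np.tan(np.radians(g['vertical_fov'])/2)
def ray(g,u,v):
    R=np.array(g['R']);t=np.array(g['t']);f=foc(g)
    return -R.T@t, R.T@np.array([(u-g['cx'])/f,(v-g['cy'])/f,1])
def onz(g,u,v,z):
    c,d=ray(g,u,v); return c+d*(z-c[2])/d[2]
def proj(g,X):
    p=np.array(g['R'])@np.array(X,float)+np.array(g['t']);f=foc(g); return p[0]/p[2]*f+g['cx'],p[1]/p[2]*f+g['cy']
E
python3 - <<'E'
from h import *
a=snap('top','top0.png');b=snap('side','side0.png')
for g in(a,b): print(g['vertical_fov'],g['cx'],g['cy'],ray(g,280,210))
cv2.imwrite('pics/both.png',cv2.resize(np.vstack([a['img'],b['img']])[:,:,::-1],None,fx=.714,fy=.714))
print(sense())
E
```

```text
pics
53.177798324078516 280.9968178314548 209.72380848093528 (array([ 340.70260722,    7.33397323, 1063.81502653]), array([ 0.1991684 , -0.00159175, -0.97996709]))
42.464178167149484 278.164141559337 209.57196897950058 (array([ -141.52116818, -1088.89949211,   901.88564814]), array([ 0.45336485,  0.71002608, -0.53882783]))
{'clock': 0.1, 'qpos': array([-1.10639597e+00,  3.53567633e-01,  1.63405660e+00, -4.41685994e-06,
        1.15520453e+00, -2.38490203e-03]), 'qvel': array([ 1.05346634e-05, -1.21455903e-03, -1.65636215e-03,  2.13129835e-04,
        1.70102967e-03,  1.28271419e-03]), 'joint_efforts': array([ 1.31086745e-04, -6.06355762e+01, -3.42821360e+01,  3.61680247e-05,
        3.93782029e-03,  3.55304769e-05]), 'eef_pos': array([ 281.08178853, -557.76120208,  238.64513289]), 'tcp_rot': array([-3.14035654e+00,  1.09067024e-06,  4.66787049e-01]), 'contact_force': array([-0.04151066,  0.38760512,  1.08738885]), 'wrist_torque': array([ 0.00930716, -0.02729161,  0.01736518]), 'grasp_force': 0.0, 'opening': 1.002576109439368}
```

View pics/top0.png

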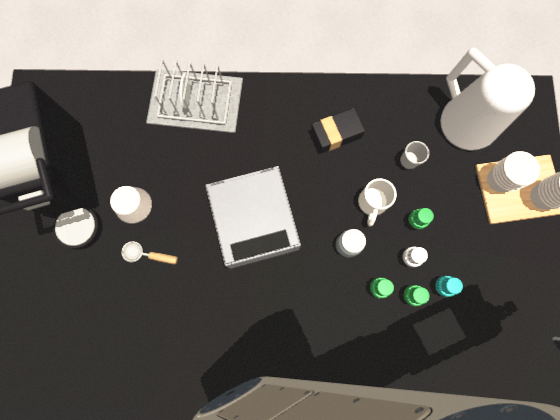

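View pics/side0.png

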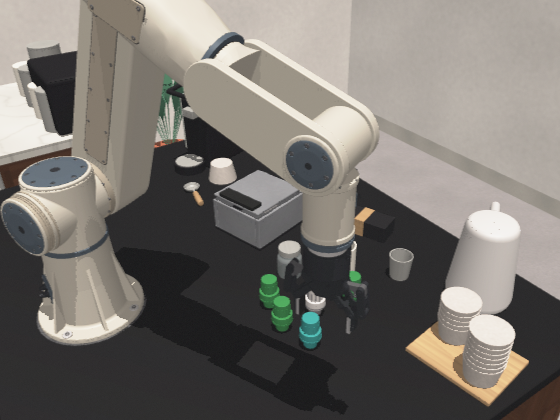

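The top view shows the unit with its black bar at about (260,247). Cartridge candidates are white (415,257), green (422,218), (382,288), (417,296) and turquoise (450,286). The jar at (352,243) is also whitish but wider. The white one at (415,257) fits by colour and size, so I'll confirm it in a crop.

```bash
python3 - <<'E'
from h import *
a=load('top0.png')
im=a['img'][:,:,::-1]
c1=cv2.resize(im[205:315,330:480],None,fx=4,fy=4,interpolation=cv2.INTER_CUBIC)
c2=cv2.resize(im[160:270,200:310],(400,440),interpolation=cv2.INTER_CUBIC)[:, :200*2]
out=np.hstack([c1,c2]); out=cv2.resize(out,(800,int(out.shape[0]*800/out.shape[1]))); cv2.imwrite('pics/crop1.png',out)
# dark bar inside lid
gr=im.max(2)
lid=cv2.inRange(im[160:275,200:305],(90,90,90),(255,255,255))
cs,_=cv2.findContours(lid,cv2.RETR_CCOMP,cv2.CHAIN_APPROX_NONE)
for c in sorted(cs,key=cv2.contourArea)[-3:]:
    print(cv2.contourArea(c),cv2.minAreaRect(c),(cv2.boxPoints(cv2.minAreaRect(c))+[200,160]).round(1).tolist())
g=(gr[230:290,395:440]>140).astype(np.uint8)
n,l,s,ce=cv2.connectedComponentsWithStats(g)
for i in range(1,n):
    if s[i,4]>40: print(s[i],ce[i]+[395,230])
for u,v in[(415,257)]: print(onz(a,u,v,80),onz(a,u,v,60))
E
```

```text
1002.0 ((59.4937858581543, 85.10166931152344), (18.616125106811523, 59.13357925415039), 75.0685806274414) [[228.5, 243.7], [285.7, 228.5], [290.5, 246.5], [233.3, 261.7]]
6558.5 ((52.42035675048828, 56.694698333740234), (87.12763977050781, 78.88185119628906), 75.3791275024414) [[203.3, 184.5], [279.6, 164.6], [301.6, 248.9], [225.3, 268.8]]
[  9  16  24  21 378] [415.45767196 255.94179894]
[14 55 18  5 53] [416.98113208 287.41509434]
[ 431.75681189 -311.83835205   80.        ] [ 433.60785507 -318.32681414   60.        ]
```

View pics/crop1.png

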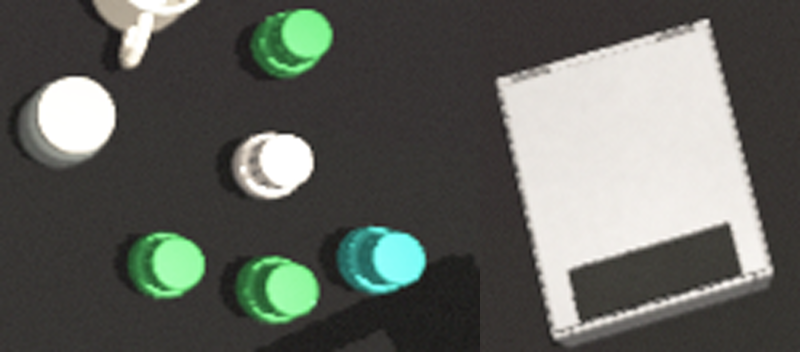

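The crop confirms that the only white stepped cartridge is at about (419,256), with the green and turquoise ones as decoys. The lid is shut, with the bar at the lower end.

```bash
python3 - <<'E'
from h import *
a=load('top0.png');b=load('side0.png')
P=[onz(a,u,v,127) for u,v in[[228.5, 243.7], [285.7, 228.5], [290.5, 246.5], [233.3, 261.7]]]
print(np.round(P,1)); c=np.mean(P,0)
L=[onz(a,u,v,119) for u,v in[(205.8,185),(279,166.9),(299.7,244.4),(226.8,264.7)]]; print(np.round(L,1))
d=P[0]-P[1]; yaw=np.arctan2(-d[0],d[1]); print('bar',c,'yaw',yaw,np.linalg.norm(d),np.linalg.norm(P[1]-P[2]))
for i,j in((0,1),(3,2)): e=L[i]-L[j]; print(np.arctan2(-e[0],e[1]),np.linalg.norm(e))
for i,j in((0,3),(1,2)): e=L[i]-L[j]; print(np.arctan2(e[1],e[0]),np.linalg.norm(e))
print('cart',onz(a,419,255.6,80))
# side view bar
im=b['img'][:,:,::-1]; k=(im[180:220,205:275].max(2)<60).astype(np.uint8)
n,l,s,ce=cv2.connectedComponentsWithStats(k)
for i in range(1,n):
    if s[i,4]>60: 
        print(s[i],ce[i]+[205,180], cv2.boxPoints(cv2.minAreaRect(np.argwhere(l==i)[:,::-1].astype(np.float32)))+[205,180])
for z in(119,122,127,132): print(z,proj(b,[*onz(a,259.5,245.1,z)]))
E
```

```text
[[452.8 120.4 127. ]
 [488.6  -7.5 127. ]
 [448.  -18.6 127. ]
 [412.8 108.3 127. ]]
[[590.1 178.8 119. ]
 [635.9   9.2 119. ]
 [453.9 -39.6 119. ]
 [406.6 123.5 119. ]]
bar [450.53628435  50.65859738 127.        ] yaw 0.2731373566580923 132.797274573776 42.121714990731746
0.2639390531423644 175.68525772707792
0.28235422489014045 169.77459194523425
0.29277343464223393 191.68129334122057
0.26174669513430837 188.47581626331765
cart [ 435.13288761 -321.41572853   80.        ]
[  0   0  25  40 401] [210.3915212  198.24937656] [[205. 219.]
 [205. 180.]
 [229. 180.]
 [229. 219.]]
[ 15   9  41  22 408] [239.93382353 199.22303922] [[218.76712418 195.71232986]
 [223.28767014 185.76712418]
 [260.95890427 202.89041138]
 [256.43835831 212.83561707]]
119 (np.float64(238.70510284286013), np.float64(200.1359325960883))
122 (np.float64(238.55295802965958), np.float64(199.2739200057005))
127 (np.float64(238.29853697543655), np.float64(197.83243706989447))
132 (np.float64(238.0430522141035), np.float64(196.38492744870882))
```

>>> step_arm --motion '[{"claw":0,"delta_pos":[0,0,0],"turn":0.097},{"claw":0,"delta_pos":[0,0,0],"turn":0.097},{"claw":0,"delta_pos":[20.4,-33.8,0],"turn":0},{"claw":0,"delta_pos":[20.4,-33.8,0],"turn":0},{"claw":0,"delta_pos":[20.4,-33.8,0],"turn":0},{"claw":0,"delta_pos":[20.4,-33.8,0],"turn":0},{"claw":0,"delta_pos":[20.4,-33.8,0],"turn":0},{"claw":0,"delta_pos":[20.4,-33.8,0],"turn":0}]' --force 30

```text
clock: 0.77
eef_pos: [344.3, -327.9, 239.0]
tcp_rot: [-3.141, 0.0, 0.272]
contact_force: [1.5, -0.3, 0.5]
opening: -0.003
grasp_force: 0.0
```

>>> step_arm --motion '[{"claw":0,"delta_pos":[20.4,-33.8,0],"turn":0},{"claw":0,"delta_pos":[20.4,-33.8,0],"turn":0},{"claw":0,"delta_pos":[20.4,-33.8,0],"turn":0},{"claw":0,"delta_pos":[20.4,-33.8,0],"turn":0},{"claw":0,"delta_pos":[20.4,-33.8,0],"turn":0},{"claw":0,"delta_pos":[20.4,-33.8,0],"turn":0},{"claw":0,"delta_pos":[20.4,-33.8,0],"turn":0},{"claw":0,"delta_pos":[20.4,-33.8,0],"turn":0}]'

```text
clock: 1.43
eef_pos: [428.7, -23.5, 239.3]
tcp_rot: [3.142, -0.0, 0.273]
contact_force: [1.7, -0.7, -0.1]
opening: 0.0
grasp_force: 0.0
```

>>> step_arm --motion '[{"claw":0,"delta_pos":[20.4,-33.8,0],"turn":0},{"claw":0,"delta_pos":[20.4,-33.8,0],"turn":0},{"claw":0,"delta_pos":[0,0,0],"turn":0},{"claw":0,"delta_pos":[0,0,0],"turn":0}]'

```text
clock: 1.77
eef_pos: [449.9, 52.4, 239.0]
tcp_rot: [-3.142, 0.001, 0.277]
contact_force: [-0.6, -0.5, -0.4]
opening: -0.0
grasp_force: 0.0
```

```bash
python3 - <<'E'
from h import *
a=snap('wrist','w1.png'); print(ray(a,280,210), sense()['eef_pos'], proj(a,[450,50.5,119]),proj(a,[450,50.5,127]))
E
```

```text
(array([528.37376165,  74.91243983, 373.01842292]), array([-0.30494464, -0.08576144, -0.94850597])) [449.49326095  51.13329265 238.90076782] (np.float64(283.2342687960896), np.float64(206.28278340500208)) (np.float64(283.3201263663306), np.float64(209.85999237854878))
```

View pics/w1.png

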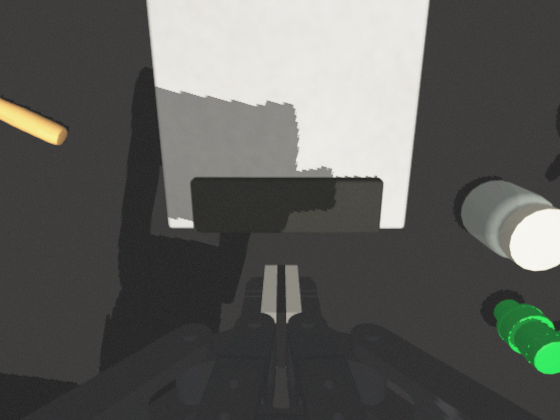

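The wrist view shows the bar at columns 192–382 and rows 178–232, centred at (287,205). The closed fingers are in front of it.

```bash
python3 - <<'E'
from h import *
a=load('w1.png')
for z in(119,122,125,128,131):
    p=[onz(a,u,v,z) for u,v in((192,178),(382,178),(382,232),(192,232))]
    d=p[0]-p[1]; print(z,np.mean(p,0).round(1),np.linalg.norm(d).round(1),np.linalg.norm(p[1]-p[2]).round(1),np.arctan2(-d[0],d[1]).round(3))
print(*[onz(a,u,v,119).round(1) for u,v in((169,228),(404,228))])
E
```

```text
119 [451.2  48.  119. ] 131.2 40.2 0.277
122 [452.1  48.4 122. ] 129.7 39.8 0.277
125 [453.   48.7 125. ] 128.1 39.3 0.277
128 [453.9  49.  128. ] 126.6 38.8 0.277
131 [454.8  49.3 131. ] 125.0 38.3 0.277
[411.7 125.2 119. ] [458.  -37.9 119. ]
```

>>> step_arm --motion '[{"claw":0,"delta_pos":[1.2,2.9,24],"turn":0},{"claw":0,"delta_pos":[0,0,30],"turn":0},{"claw":0,"delta_pos":[0,0,25],"turn":0},{"claw":0,"delta_pos":[0,0,12],"turn":0},{"claw":0,"delta_pos":[0,0,0],"turn":0},{"claw":0,"delta_pos":[0,0,0],"turn":0}]'

```text
clock: 2.32
eef_pos: [451.2, 46.8, 148.0]
tcp_rot: [-3.141, 0.002, 0.271]
contact_force: [-0.3, -0.7, 0.7]
opening: -0.001
grasp_force: 0.0
```

>>> step_arm --motion '[{"claw":0,"delta_pos":[0,0,2],"turn":0},{"claw":0,"delta_pos":[0,0,2],"turn":0},{"claw":0,"delta_pos":[0,0,1],"turn":0},{"claw":0,"delta_pos":[0,0,0],"turn":0}]'

```text
clock: 2.65
eef_pos: [452.1, 48.0, 143.7]
tcp_rot: [3.141, -0.001, 0.273]
contact_force: [0.3, -0.3, -0.2]
opening: 0.004
grasp_force: 0.0
```

>>> step_arm --motion '[{"claw":0,"delta_pos":[0,0,1],"turn":0},{"claw":0,"delta_pos":[0,0,1],"turn":0},{"claw":0,"delta_pos":[0,0,1],"turn":0},{"claw":0,"delta_pos":[0,0,0],"turn":0}]'

```text
clock: 2.98
eef_pos: [451.7, 48.2, 140.1]
tcp_rot: [-3.142, 0.0, 0.273]
contact_force: [0.0, 0.2, 0.7]
opening: 0.001
grasp_force: 0.0
```

>>> step_arm --motion '[{"claw":0,"delta_pos":[0,0,1],"turn":0},{"claw":0,"delta_pos":[0,0,1],"turn":0},{"claw":0,"delta_pos":[0,0,1],"turn":0},{"claw":0,"delta_pos":[0,0,0],"turn":0}]'

```text
clock: 3.32
eef_pos: [451.8, 48.2, 137.1]
tcp_rot: [-3.142, 0.0, 0.273]
contact_force: [-0.6, -0.4, 2.1]
opening: 0.002
grasp_force: 0.9
```

>>> step_arm --motion '[{"claw":0,"delta_pos":[0,0,1],"turn":0},{"claw":0,"delta_pos":[0,0,1],"turn":0},{"claw":0,"delta_pos":[0,0,1],"turn":0},{"claw":0,"delta_pos":[0,0,0],"turn":0}]'

```text
clock: 3.65
eef_pos: [451.7, 48.1, 134.2]
tcp_rot: [-3.142, 0.0, 0.273]
contact_force: [-1.6, -1.7, 3.5]
opening: -0.001
grasp_force: 1.9
```

>>> step_arm --motion '[{"claw":0,"delta_pos":[0,0,1],"turn":0},{"claw":0,"delta_pos":[0,0,1],"turn":0},{"claw":0,"delta_pos":[0,0,0],"turn":0}]'

```text
clock: 3.9
eef_pos: [451.6, 48.1, 132.3]
tcp_rot: [-3.142, 0.0, 0.273]
contact_force: [-3.1, 0.3, 6.9]
opening: 0.003
grasp_force: 3.5
```

>>> step_arm --motion '[{"claw":0,"delta_pos":[0,0,1],"turn":0},{"claw":0,"delta_pos":[0,0,0],"turn":0}]'

```text
clock: 4.07
eef_pos: [451.5, 48.1, 131.4]
tcp_rot: [-3.142, 0.001, 0.273]
contact_force: [-3.0, -0.8, 7.9]
opening: -0.0
grasp_force: 4.2
```

>>> step_arm --motion '[{"claw":0,"delta_pos":[0,0,0.7],"turn":0},{"claw":0,"delta_pos":[0,0,0],"turn":0}]'

```text
clock: 4.23
eef_pos: [451.5, 48.0, 130.8]
tcp_rot: [-3.142, 0.001, 0.273]
contact_force: [-4.1, -0.4, 9.5]
opening: 0.002
grasp_force: 4.9
```

>>> step_arm --motion '[{"claw":0,"delta_pos":[0,0,0.5],"turn":0},{"claw":0,"delta_pos":[0,0,0],"turn":0}]'

```text
clock: 4.4
eef_pos: [451.5, 48.1, 130.4]
tcp_rot: [-3.142, 0.001, 0.273]
contact_force: [-4.1, -1.4, 11.2]
opening: -0.002
grasp_force: 5.9
```

>>> step_arm --motion '[{"claw":0,"delta_pos":[0,0,-8],"turn":0},{"claw":0,"delta_pos":[-15,0,-30],"turn":0},{"claw":0,"delta_pos":[-25,0,-30],"turn":0},{"claw":0,"delta_pos":[-28,0,-25],"turn":0},{"claw":0,"delta_pos":[-10,0,-10],"turn":0}]'

```text
clock: 4.82
eef_pos: [374.9, 26.7, 235.4]
tcp_rot: [3.141, -0.002, 0.273]
contact_force: [1.6, 0.1, -0.2]
opening: 0.003
grasp_force: 0.0
```

```bash
python3 - <<'E'
from h import *
a=load('top0.png');b=snap('top','top1.png')
d=cv2.absdiff(a['img'],b['img']).max(2); print((d[160:225,200:300]>30).sum()); print(sense()['eef_pos'])
E
```

```text
3906
[375.07157985  26.58799475 236.10412923]
```

>>> step_arm --motion '[{"claw":60,"delta_pos":[-4,39,0],"turn":0},{"claw":60,"delta_pos":[-4,39,0],"turn":0},{"claw":60,"delta_pos":[-4,39,0],"turn":0},{"claw":60,"delta_pos":[-4,39,0],"turn":0},{"claw":60,"delta_pos":[-4,39,0],"turn":0},{"claw":60,"delta_pos":[-4,39,0],"turn":0},{"claw":60,"delta_pos":[-4,39,0],"turn":0},{"claw":60,"delta_pos":[-4,39,0],"turn":0}]'

```text
clock: 5.53
eef_pos: [430.3, -284.3, 232.4]
tcp_rot: [3.142, -0.0, 0.272]
contact_force: [1.0, 1.0, -0.5]
opening: 0.703
grasp_force: 0.0
```

>>> step_arm --motion '[{"claw":60,"delta_pos":[-4,39,0],"turn":0},{"claw":60,"delta_pos":[0,0,0],"turn":0},{"claw":60,"delta_pos":[0,0,0],"turn":0},{"claw":60,"delta_pos":[0,0,0],"turn":0}]'

```text
clock: 5.87
eef_pos: [436.4, -320.4, 232.1]
tcp_rot: [-3.14, 0.001, 0.272]
contact_force: [-0.3, 0.1, -0.2]
opening: 0.699
grasp_force: 0.0
```

```bash
python3 - <<'E'
from h import *
a=snap('wrist','w2.png'); b=snap('top','top2.png')
t0=load('top0.png')
print(sense()['eef_pos'],sense()['qpos'])
for u,v in((422+3,216),(382+1,286),(419,295),(453,285)): print(onz(t0,u,v,80).round())
cv2.imwrite('pics/w2c.png',np.hstack([cv2.resize(a['img'],(440,330)),b['img'][100:430,170:530]])[:,:,::-1])
E
```

```text
[ 436.47107308 -319.5753845   232.59791572] [-6.34908107e-01  2.30190927e-01  1.81980531e+00  2.49101372e-04
  1.09253927e+00  6.62294283e-01]
[ 530. -341.   80.]
[ 364. -234.   80.]
[ 345. -316.   80.]
[ 368. -396.   80.]Traceback (most recent call last):
  File "<stdin>", line 6, in <module>
    return _nx.concatenate(arrs, 1, dtype=dtype, casting=casting)
           ~~~~~~~~~~~~~~~^^^^^^^^^^^^^^^^^^^^^^^^^^^^^^^^^^^^^^^
ValueError: all the input array dimensions except for the concatenation axis must match exactly, but along dimension 0, the array at index 0 has size 330 and the array at index 1 has size 320
```

```bash
python3 - <<'E'
from h import *
a=load('w2.png');b=load('top2.png')
cv2.imwrite('pics/w2c.png',np.hstack([cv2.resize(a['img'],(427,320)),b['img'][100:420,170:530]])[:,:,::-1])
hsv=cv2.cvtColor(a['img'],cv2.COLOR_RGB2HSV)
m=cv2.inRange(hsv,(0,0,215),(180,40,255))
n,l,s,ce=cv2.connectedComponentsWithStats(m)
for i in range(1,n):
    if s[i,4]>300: print(s[i],ce[i].round(1),onz(a,*ce[i],80).round(1))
print(proj(a,[435,-321,80]))
E
```

```text
[ 175    0   77   45 1114] [202.1  14.3] [ 544.1 -234.6   80. ]
[192  17  21  31 301] [202.   31.3] [ 533.8 -236.8   80. ]
[  50   56   73   70 3226] [81.1 85.8] [ 475.2 -160.1   80. ]
[ 259  155   53   59 1763] [285.5 186.9] [ 442.3 -322.6   80. ]
(np.float64(281.020846109349), np.float64(195.0682824484038))
```

View pics/w2c.png

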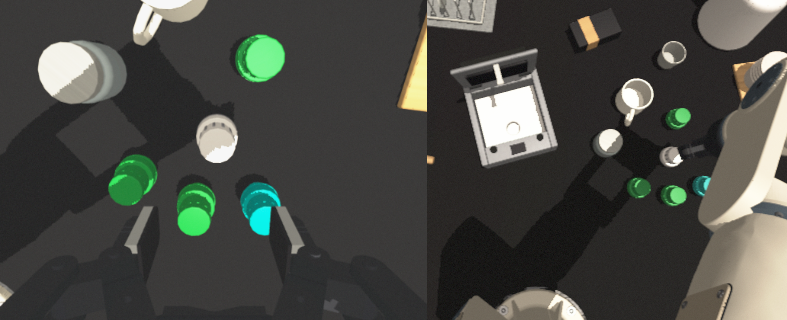

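The lid now stands open, with the socket seen at about (513,127) in the right panel. The white head's top is at about (286,190) in the wrist frame, which puts it near (439,-322).

>>> step_arm --motion '[{"claw":60,"delta_pos":[1.7,3,25],"turn":0},{"claw":60,"delta_pos":[0,0,35],"turn":0},{"claw":60,"delta_pos":[0,0,35],"turn":0},{"claw":60,"delta_pos":[0,0,10],"turn":0},{"claw":60,"delta_pos":[0,0,0],"turn":0}]'

```text
clock: 6.38
eef_pos: [437.6, -320.9, 125.8]
tcp_rot: [-3.137, 0.003, 0.274]
contact_force: [-0.0, 0.8, 0.3]
opening: 0.705
grasp_force: 0.0
```

```bash
python3 - <<'E'
from h import *
a=snap('wrist','w3.png'); b=load('top2.png'); print(sense()['eef_pos'], proj(a,[439,-322.5,80]))
c=b['img'][140:280,190:310]; cv2.imwrite('pics/w3c.png',np.hstack([cv2.resize(a['img'],(420,315)),cv2.resize(c,(360,420),interpolation=cv2.INTER_CUBIC)[105:]])[:,:,::-1])
E
```

```text
[ 438.76112254 -321.98500112  127.82623004] (np.float64(284.77562341083205), np.float64(247.38725932153017))
```

View pics/w3c.png

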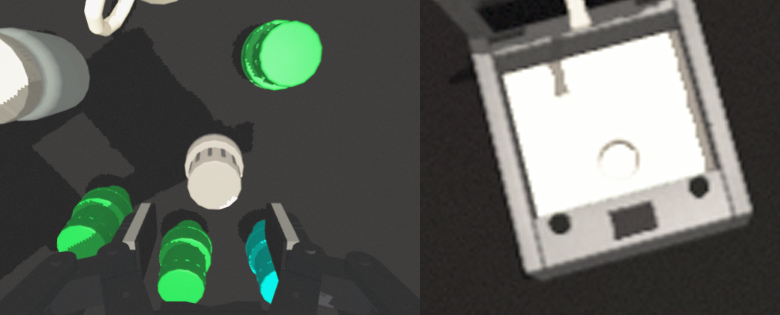

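The cartridge head is at (285,247) in wrist pixels, exactly where predicted, so I'm descending. The right panel shows the socket ring at about (256,228) in the top image.

>>> step_arm --motion '[{"claw":60,"delta_pos":[0,0,25],"turn":0},{"claw":60,"delta_pos":[0,0,25],"turn":0},{"claw":60,"delta_pos":[0,0,14],"turn":0},{"claw":60,"delta_pos":[0,0,6],"turn":0},{"claw":60,"delta_pos":[0,0,0],"turn":0},{"claw":60,"delta_pos":[0,0,0],"turn":0}]'

```text
clock: 6.93
eef_pos: [440.1, -323.6, 59.7]
tcp_rot: [3.14, -0.001, 0.273]
contact_force: [0.4, 0.7, 0.2]
opening: 0.699
grasp_force: 0.0
```

>>> step_arm --motion '[{"claw":45,"delta_pos":[0,0,0],"turn":0},{"claw":36,"delta_pos":[0,0,0],"turn":0},{"claw":30,"delta_pos":[0,0,0],"turn":0},{"claw":30,"delta_pos":[0,0,0],"turn":0},{"claw":30,"delta_pos":[0,0,0],"turn":0},{"claw":30,"delta_pos":[0,0,0],"turn":0}]' --force 40

```text
clock: 7.43
eef_pos: [440.0, -323.5, 59.7]
tcp_rot: [3.14, -0.002, 0.273]
contact_force: [-0.4, 1.5, 7.9]
opening: 0.435
grasp_force: 39.1
```

```bash
python3 - <<'E'
from h import *
b=load('top2.png'); g=cv2.cvtColor(b['img'],cv2.COLOR_RGB2GRAY)
print('socket',onz(b,256,228.3,34).round(1),'expected proj',proj(b,[504.4,63.7,34]))
s=sense(); print(s['eef_pos'],s['opening']*85.4,s['grasp_force'])
c=g[215:242,243:270]; print(c[::2,::2])
E
```

```text
socket [503.   64.7  34. ] expected proj (np.float64(256.4311672442707), np.float64(227.7467179277868))
[ 439.96433212 -323.49608087   59.71758025] 37.12084178062367 39.098907709121704
[[254 254 254 254 254 254 254 254 254 254 254 254 254 254]
 [254 254 254 254 254 254 254 254 254 254 254 254 254 254]
 [254 254 254 254 254 254 254 254 254 254 254 254 254 254]
 [254 254 254 254 254 251 222 229 251 254 254 254 254 254]
 [254 254 254 254 229 189 241 247 148 241 254 254 254 254]
 [254 254 254 249 211 254 254 254 254 233 252 254 254 254]
 [254 254 254 227 252 254 254 254 254 243 244 254 254 254]
 [254 254 254 243 254 254 254 254 254 244 248 254 254 254]
 [254 254 254 253 254 254 254 254 254 247 254 254 254 254]
 [254 254 254 254 251 254 254 254 254 251 254 254 254 254]
 [254 254 254 254 254 254 253 254 254 254 254 254 254 254]
 [254 254 254 254 254 254 254 254 254 254 254 237 210 198]
 [254 254 254 254 254 254 254 244 224 196 190 197 199 199]
 [254 254 254 250 230 191 200 197 200 198 197 197 188 203]]
```

>>> step_arm --motion '[{"claw":30,"delta_pos":[0,0,-20],"turn":0},{"claw":30,"delta_pos":[0,0,-35],"turn":0},{"claw":30,"delta_pos":[0,0,-35],"turn":0},{"claw":30,"delta_pos":[0,0,-35],"turn":0},{"claw":30,"delta_pos":[0,0,-35],"turn":0},{"claw":30,"delta_pos":[0,0,-10],"turn":0},{"claw":30,"delta_pos":[0,0,0],"turn":-0.1208},{"claw":30,"delta_pos":[0,0,0],"turn":-0.1208}]'

```text
clock: 8.1
eef_pos: [439.4, -323.3, 229.7]
tcp_rot: [3.139, -0.001, 0.519]
contact_force: [-0.5, 0.3, -1.9]
opening: 0.435
grasp_force: 40.7
```

>>> step_arm --motion '[{"claw":30,"delta_pos":[0,0,0],"turn":-0.1208},{"claw":30,"delta_pos":[0,0,0],"turn":-0.1208},{"claw":30,"delta_pos":[0,0,0],"turn":-0.1208},{"claw":30,"delta_pos":[0,0,0],"turn":-0.1208},{"claw":30,"delta_pos":[0,0,0],"turn":-0.1208},{"claw":30,"delta_pos":[0,0,0],"turn":-0.1208},{"claw":30,"delta_pos":[0,0,0],"turn":-0.1208},{"claw":30,"delta_pos":[0,0,0],"turn":-0.1208}]'

```text
clock: 8.77
eef_pos: [438.8, -322.9, 228.0]
tcp_rot: [-3.141, -0.0, 1.487]
contact_force: [-0.3, -0.9, -2.1]
opening: 0.43
grasp_force: 40.6
```

>>> step_arm --motion '[{"claw":30,"delta_pos":[0,0,0],"turn":-0.1208},{"claw":30,"delta_pos":[0,0,0],"turn":-0.1208},{"claw":30,"delta_pos":[0,0,0],"turn":-0.1208},{"claw":30,"delta_pos":[0,0,0],"turn":-0.1208},{"claw":30,"delta_pos":[0,0,0],"turn":-0.1208},{"claw":30,"delta_pos":[0,0,0],"turn":-0.1208},{"claw":30,"delta_pos":[0,0,0],"turn":-0.1208},{"claw":30,"delta_pos":[0,0,0],"turn":-0.1208}]'

```text
clock: 9.43
eef_pos: [438.8, -322.8, 228.0]
tcp_rot: [-3.142, -0.0, 2.453]
contact_force: [-0.5, -0.0, -1.4]
opening: 0.436
grasp_force: 40.6
```

>>> step_arm --motion '[{"claw":30,"delta_pos":[0,0,0],"turn":-0.1208},{"claw":30,"delta_pos":[0,0,0],"turn":-0.1208},{"claw":30,"delta_pos":[0,0,0],"turn":-0.1208},{"claw":30,"delta_pos":[0,0,0],"turn":-0.1208},{"claw":30,"delta_pos":[0,0,0],"turn":-0.1208},{"claw":30,"delta_pos":[0,0,0],"turn":-0.1208},{"claw":30,"delta_pos":[0,0,0],"turn":-0.1208},{"claw":30,"delta_pos":[0,0,0],"turn":-0.1208}]'

```text
clock: 10.1
eef_pos: [438.8, -322.8, 228.0]
tcp_rot: [3.141, -0.0, -2.864]
contact_force: [-1.1, -0.2, -1.0]
opening: 0.432
grasp_force: 40.7
```

>>> step_arm --motion '[{"claw":30,"delta_pos":[-16.9,35.5,0],"turn":0},{"claw":30,"delta_pos":[-16.9,35.5,0],"turn":0},{"claw":30,"delta_pos":[-16.9,35.5,0],"turn":0},{"claw":30,"delta_pos":[-16.9,35.5,0],"turn":0},{"claw":30,"delta_pos":[-16.9,35.5,0],"turn":0},{"claw":30,"delta_pos":[-16.9,35.5,0],"turn":0},{"claw":30,"delta_pos":[-16.9,35.5,0],"turn":0},{"claw":30,"delta_pos":[-16.9,35.5,0],"turn":0}]'

```text
clock: 10.77
eef_pos: [492.7, -11.3, 228.2]
tcp_rot: [-3.142, 0.0, -2.87]
contact_force: [0.6, -0.4, -1.6]
opening: 0.433
grasp_force: 40.8
```

>>> step_arm --motion '[{"claw":30,"delta_pos":[-16.9,35.5,0],"turn":0},{"claw":30,"delta_pos":[-16.9,35.5,0],"turn":0},{"claw":30,"delta_pos":[0,0,20],"turn":0},{"claw":30,"delta_pos":[0,0,20],"turn":0},{"claw":30,"delta_pos":[0,0,10],"turn":0},{"claw":30,"delta_pos":[0,0,0],"turn":0},{"claw":30,"delta_pos":[0,0,0],"turn":0}]'

```text
clock: 11.35
eef_pos: [506.1, 63.9, 178.0]
tcp_rot: [3.141, -0.001, -2.87]
contact_force: [0.8, -0.1, -1.2]
opening: 0.432
grasp_force: 41.1
```

```bash
python3 - <<'E'
from h import *
a=snap('wrist','w4.png'); b=snap('side','s4.png'); s=sense();print(s['eef_pos'],s['tcp_rot'], s['qpos'][5])
p=s['eef_pos']; print(proj(a,[503.8,64.2,34]),proj(a,[p[0],p[1],p[2]-59.7]),proj(b,[503.8,64.2,34]),proj(b,[p[0],p[1],p[2]-59.7]))
cv2.imwrite('pics/w4c.png',np.hstack([cv2.resize(a['img'],(480,360)),cv2.resize(b['img'][90:270,160:320],(320,360))])[:,:,::-1])
E
```

```text
[507.08509334  63.89135866 179.02640948] [-3.14138778e+00  1.23184651e-03 -2.87050411e+00] -1.7194554828008746
(np.float64(282.1404940276782), np.float64(191.4946937297375)) (np.float64(280.35745758335565), np.float64(238.40657445459985)) (np.float64(253.93933254282422), np.float64(217.59771104821215)) (np.float64(253.5863181843306), np.float64(192.19580264196193))
```

View pics/w4c.png

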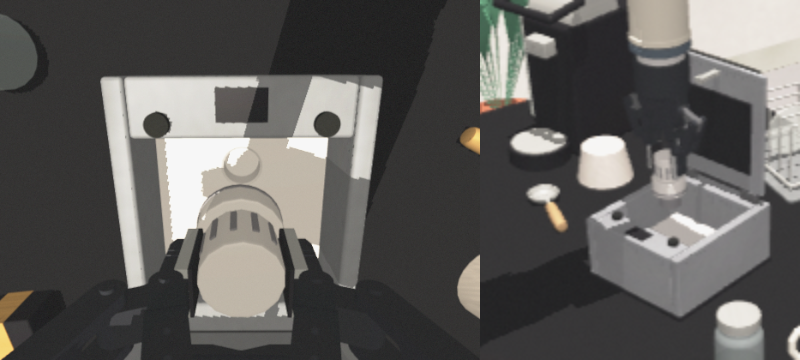

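>>> step_arm --motion '[{"claw":30,"delta_pos":[2.6,0.7,15],"turn":0},{"claw":30,"delta_pos":[0,0,20],"turn":0},{"claw":30,"delta_pos":[0,0,20],"turn":0},{"claw":30,"delta_pos":[0,0,14],"turn":0},{"claw":30,"delta_pos":[0,0,6],"turn":0},{"claw":30,"delta_pos":[0,0,0],"turn":0},{"claw":30,"delta_pos":[0,0,0],"turn":0},{"claw":30,"delta_pos":[0,0,0],"turn":0}]'

```text
clock: 12.12
eef_pos: [504.8, 64.3, 104.3]
tcp_rot: [-3.141, 0.002, -2.87]
contact_force: [0.8, 0.1, -0.4]
opening: 0.433
grasp_force: 41.1
```

```bash
python3 - <<'E'
from h import *
s=sense();print(s['eef_pos'],s['tcp_rot'])
E
```

```text
[504.77742912  64.25345345 104.32741347] [-3.14129291e+00  2.02509159e-03 -2.86990682e+00]
```

>>> step_arm --motion '[{"claw":30,"delta_pos":[1.5,0.2,2],"turn":0},{"claw":30,"delta_pos":[0,0,3],"turn":0},{"claw":30,"delta_pos":[0,0,3],"turn":0},{"claw":30,"delta_pos":[0,0,2],"turn":0},{"claw":30,"delta_pos":[0,0,0],"turn":0},{"claw":30,"delta_pos":[0,0,0],"turn":0}]'

```text
clock: 12.62
eef_pos: [502.1, 64.1, 92.9]
tcp_rot: [3.142, -0.0, -2.87]
contact_force: [0.4, 1.1, -1.9]
opening: 0.433
grasp_force: 41.1
```

>>> step_arm --motion '[{"claw":30,"delta_pos":[0,0,1],"turn":0},{"claw":30,"delta_pos":[0,0,1],"turn":0},{"claw":30,"delta_pos":[0,0,0],"turn":0}]'

```text
clock: 12.87
eef_pos: [502.2, 64.1, 90.9]
tcp_rot: [3.142, -0.0, -2.87]
contact_force: [0.1, -1.0, -1.4]
opening: 0.434
grasp_force: 41.1
```

>>> step_arm --motion '[{"claw":30,"delta_pos":[-0.6,0,1],"turn":0},{"claw":30,"delta_pos":[0,0,1.5],"turn":0},{"claw":30,"delta_pos":[0,0,1.5],"turn":0},{"claw":30,"delta_pos":[0,0,0],"turn":0}]'

```text
clock: 13.2
eef_pos: [502.7, 64.2, 86.8]
tcp_rot: [3.142, -0.0, -2.87]
contact_force: [0.2, 0.1, -1.5]
opening: 0.435
grasp_force: 41.1
```

>>> step_arm --motion '[{"claw":30,"delta_pos":[0,0,1.5],"turn":0},{"claw":30,"delta_pos":[0,0,1.5],"turn":0},{"claw":30,"delta_pos":[0,0,1],"turn":0},{"claw":30,"delta_pos":[0,0,0],"turn":0}]'

```text
clock: 13.53
eef_pos: [502.7, 64.2, 82.8]
tcp_rot: [3.142, -0.0, -2.87]
contact_force: [-0.2, -0.8, -1.5]
opening: 0.434
grasp_force: 41.1
```

>>> step_arm --motion '[{"claw":30,"delta_pos":[0,0,2],"turn":0},{"claw":30,"delta_pos":[0,0,2],"turn":0},{"claw":30,"delta_pos":[0,0,2],"turn":0},{"claw":30,"delta_pos":[0,0,1.5],"turn":0},{"claw":30,"delta_pos":[0,0,0],"turn":0}]'

```text
clock: 13.95
eef_pos: [502.6, 64.2, 75.2]
tcp_rot: [3.142, -0.001, -2.87]
contact_force: [-0.3, 0.2, -1.3]
opening: 0.432
grasp_force: 41.1
```

>>> step_arm --motion '[{"claw":30,"delta_pos":[0,0,1],"turn":0},{"claw":30,"delta_pos":[0,0,1],"turn":0},{"claw":30,"delta_pos":[0,0,0],"turn":0}]'

```text
clock: 14.2
eef_pos: [502.8, 64.2, 73.4]
tcp_rot: [3.142, -0.0, -2.87]
contact_force: [0.4, -0.0, -0.7]
opening: 0.437
grasp_force: 41.1
```

>>> step_arm --motion '[{"claw":30,"delta_pos":[0,0,0.7],"turn":0},{"claw":30,"delta_pos":[0,0,0],"turn":0}]'

```text
clock: 14.37
eef_pos: [502.9, 64.3, 72.8]
tcp_rot: [-3.142, 0.0, -2.87]
contact_force: [-0.4, 0.5, -0.6]
opening: 0.431
grasp_force: 41.1
```

>>> step_arm --motion '[{"claw":30,"delta_pos":[0,0,0.7],"turn":0},{"claw":30,"delta_pos":[0,0,0],"turn":0}]'

```text
clock: 14.53
eef_pos: [502.8, 64.3, 72.1]
tcp_rot: [-3.142, -0.0, -2.87]
contact_force: [-0.1, 0.3, -1.5]
opening: 0.427
grasp_force: 41.1
```

>>> step_arm --motion '[{"claw":30,"delta_pos":[0,0,0.7],"turn":0},{"claw":30,"delta_pos":[0,0,0],"turn":0}]'

```text
clock: 14.7
eef_pos: [503.0, 64.3, 71.9]
tcp_rot: [-3.142, 0.0, -2.87]
contact_force: [-1.0, -1.1, 5.0]
opening: 0.434
grasp_force: 41.4
```

Contact came at TCP z 71.9, against 71.7 expected for fully home, so the cartridge is seated. I'll release it and rise.

>>> step_arm --motion '[{"claw":42,"delta_pos":[0,0,0],"turn":0},{"claw":50,"delta_pos":[0,0,0],"turn":0},{"claw":60,"delta_pos":[0,0,0],"turn":0},{"claw":60,"delta_pos":[0,0,0],"turn":0},{"claw":60,"delta_pos":[0,0,0],"turn":0}]'

```text
clock: 15.12
eef_pos: [502.9, 64.3, 71.5]
tcp_rot: [-3.142, 0.0, -2.87]
contact_force: [-0.2, -0.2, 0.3]
opening: 0.701
grasp_force: 0.0
```

>>> step_arm --motion '[{"claw":60,"delta_pos":[0,0,-10],"turn":0},{"claw":60,"delta_pos":[0,0,-25],"turn":0},{"claw":60,"delta_pos":[0,0,-35],"turn":0},{"claw":60,"delta_pos":[10,0,-35],"turn":0},{"claw":0,"delta_pos":[10,0,-35],"turn":0},{"claw":0,"delta_pos":[10,0,-35],"turn":0},{"claw":0,"delta_pos":[0,0,-35],"turn":0},{"claw":0,"delta_pos":[0,0,-35],"turn":0}]'

```text
clock: 15.78
eef_pos: [472.9, 56.0, 319.2]
tcp_rot: [-3.141, 0.001, -2.87]
contact_force: [1.2, 0.1, -0.6]
opening: 0.137
grasp_force: 0.0
```

>>> step_arm --motion '[{"claw":0,"delta_pos":[0,0,-25],"turn":0},{"claw":0,"delta_pos":[0,0,0],"turn":0},{"claw":0,"delta_pos":[0,0,0],"turn":0}]'

```text
clock: 16.03
eef_pos: [474.4, 56.2, 343.5]
tcp_rot: [-3.141, 0.004, -2.87]
contact_force: [-0.3, 0.0, -0.7]
opening: -0.001
grasp_force: 0.0
```

```bash
python3 - <<'E'
from h import *
a=snap('wrist','w5.png'); b=snap('side','s5.png'); s=sense();print(s['eef_pos'],s['tcp_rot'])
e=np.array([.9627,.2705]);H=np.array([609.7,94.0])
print('X',(s['eef_pos'][:2]-H)@e,'Y',(s['eef_pos'][:2]-H)@[-e[1],e[0]])
print('seated head top', proj(a,[503.8,64.2,92]),proj(b,[503.8,64.2,92]))
for x,z in((185,0),): 
  for y in(-86,0,86): print('lidtop',proj(b,[*(H+y*np.array([-e[1],e[0]])),300]))
cv2.imwrite('pics/w5c.png',np.hstack([cv2.resize(a['img'],(480,360)),cv2.resize(b['img'][90:270,160:320],(320,360))])[:,:,::-1])
E
```

```text
[473.25164105  56.10501928 340.84959276] [ 3.14144191e+00 -1.10932068e-03 -2.86952539e+00]
X -141.60942744570826 Y 0.4277831530968754
seated head top (np.float64(281.0149448442238), np.float64(192.7071758390168)) (np.float64(252.99535581923203), np.float64(200.6949721378375))
lidtop (np.float64(300.5506329582381), np.float64(128.88703013473673))
lidtop (np.float64(276.5795513125865), np.float64(120.98754176055553))
lidtop (np.float64(254.10465804882736), np.float64(113.58111093392509))
```

View pics/w5c.png

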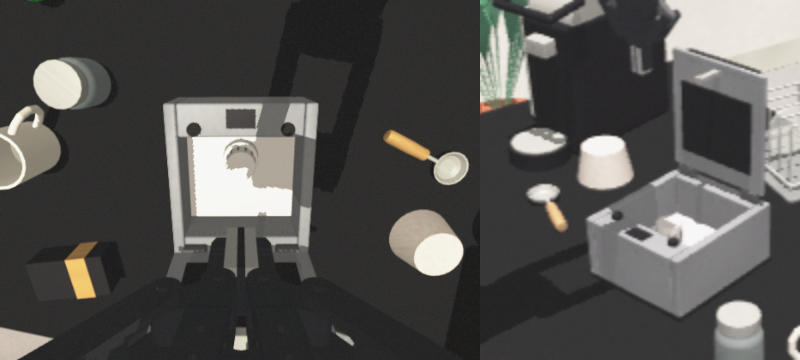

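The wrist view shows the cartridge head at (281,190), where predicted, upright in the socket. The lid stands open. Next I'll go over and behind it.

>>> step_arm --motion '[{"claw":0,"delta_pos":[-31,0,0],"turn":0},{"claw":0,"delta_pos":[-31,0,0],"turn":0},{"claw":0,"delta_pos":[-31,0,0],"turn":0},{"claw":0,"delta_pos":[-31,0,0],"turn":0},{"claw":0,"delta_pos":[-31,0,0],"turn":0},{"claw":0,"delta_pos":[-36,0,0],"turn":0},{"claw":0,"delta_pos":[0,0,0],"turn":0},{"claw":0,"delta_pos":[0,0,0],"turn":0}]'

```text
clock: 16.8
eef_pos: [658.1, 107.8, 338.2]
tcp_rot: [3.141, -0.005, -2.869]
contact_force: [-0.6, -0.5, -0.7]
opening: 0.001
grasp_force: 0.0
```

>>> step_arm --motion '[{"claw":0,"delta_pos":[0,0,15],"turn":0},{"claw":0,"delta_pos":[0,0,20],"turn":0},{"claw":0,"delta_pos":[0,0,9],"turn":0},{"claw":0,"delta_pos":[0,0,0],"turn":0},{"claw":0,"delta_pos":[0,0,0],"turn":0}]'

```text
clock: 17.22
eef_pos: [657.0, 107.2, 297.1]
tcp_rot: [3.141, -0.002, -2.87]
contact_force: [-0.3, 0.9, -0.0]
opening: 0.001
grasp_force: 0.0
```

>>> step_arm --motion '[{"claw":0,"delta_pos":[6,0,0],"turn":0},{"claw":0,"delta_pos":[6,0,0],"turn":0},{"claw":0,"delta_pos":[6,0,0],"turn":0},{"claw":0,"delta_pos":[5,0,0],"turn":0},{"claw":0,"delta_pos":[6,0,0],"turn":0},{"claw":0,"delta_pos":[6,0,-0.5],"turn":0}]'

```text
clock: 17.72
eef_pos: [623.8, 97.9, 298.4]
tcp_rot: [-3.141, 0.001, -2.87]
contact_force: [1.4, -1.0, -0.1]
opening: -0.002
grasp_force: 0.4
```

>>> step_arm --motion '[{"claw":0,"delta_pos":[6,0,0],"turn":0},{"claw":0,"delta_pos":[6,0,0],"turn":0},{"claw":0,"delta_pos":[6,0,0.5],"turn":0},{"claw":0,"delta_pos":[6,0,0.5],"turn":0}]'

```text
clock: 18.05
eef_pos: [600.6, 91.5, 297.0]
tcp_rot: [-3.142, 0.0, -2.87]
contact_force: [1.0, -0.0, 0.5]
opening: -0.002
grasp_force: 0.5
```

>>> step_arm --motion '[{"claw":0,"delta_pos":[12,0,2],"turn":0},{"claw":0,"delta_pos":[12,0,2.8],"turn":0},{"claw":0,"delta_pos":[11.7,0,3.5],"turn":0},{"claw":0,"delta_pos":[11.3,0,4.4],"turn":0}]'

```text
clock: 18.38
eef_pos: [555.2, 78.8, 284.3]
tcp_rot: [-3.141, 0.001, -2.87]
contact_force: [0.5, -0.9, 0.7]
opening: -0.0
grasp_force: 0.7
```

>>> step_arm --motion '[{"claw":0,"delta_pos":[11.1,0,5.2],"turn":0},{"claw":0,"delta_pos":[10.6,0,5.9],"turn":0},{"claw":0,"delta_pos":[10.3,0,6.7],"turn":0},{"claw":0,"delta_pos":[9.7,0,7.3],"turn":0}]'

```text
clock: 18.72
eef_pos: [514.9, 67.6, 259.2]
tcp_rot: [-3.141, 0.0, -2.87]
contact_force: [0.9, 0.0, 0.7]
opening: 0.002
grasp_force: 0.7
```

>>> step_arm --motion '[{"claw":0,"delta_pos":[9.2,0,8],"turn":0},{"claw":0,"delta_pos":[8.6,0,8.7],"turn":0},{"claw":0,"delta_pos":[8,0,9.2],"turn":0},{"claw":0,"delta_pos":[7.3,0,9.7],"turn":0}]'

```text
clock: 19.05
eef_pos: [483.0, 58.7, 223.4]
tcp_rot: [-3.142, 0.0, -2.87]
contact_force: [0.4, 0.2, 1.8]
opening: 0.003
grasp_force: 0.9
```

>>> step_arm --motion '[{"claw":0,"delta_pos":[6.6,0,10.2],"turn":0},{"claw":0,"delta_pos":[5.9,0,10.7],"turn":0},{"claw":0,"delta_pos":[5.2,0,11.1],"turn":0},{"claw":0,"delta_pos":[4.3,0,8],"turn":0},{"claw":0,"delta_pos":[0,0,0],"turn":0}]'

```text
clock: 19.47
eef_pos: [460.8, 52.7, 182.0]
tcp_rot: [3.141, -0.003, -2.87]
contact_force: [-0.8, -0.8, 1.1]
opening: 0.0
grasp_force: 0.6
```

```bash
python3 - <<'E'
from h import *
b=snap('side','s6.png'); s=sense();print(s['eef_pos'],s['contact_force'])
e=np.array([.9627,.2705]);H=np.array([609.7,94.0]);print('X',(s['eef_pos'][:2]-H)@e)
cv2.imwrite('pics/s6c.png',cv2.resize(b['img'][90:270,160:340],(540,540))[:,:,::-1])
E
```

```text
[461.60158018  52.88914242 182.92349032] [-0.11602562  0.1056889   1.28912482]
X -153.69483573325545
```

View pics/s6c.png

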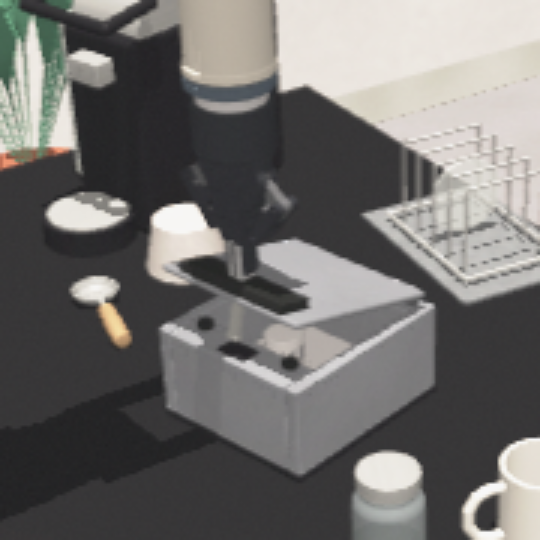

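The lid follows, tips on the bar, at about 15 degrees open. Continuing down.

>>> step_arm --motion '[{"claw":0,"delta_pos":[3,0,8],"turn":0},{"claw":0,"delta_pos":[2,0,8],"turn":0},{"claw":0,"delta_pos":[1.5,0,7],"turn":0},{"claw":0,"delta_pos":[1,0,4],"turn":0},{"claw":0,"delta_pos":[0.5,0,3],"turn":0},{"claw":0,"delta_pos":[0,0,0],"turn":0}]'

```text
clock: 20.02
eef_pos: [454.5, 50.8, 152.9]
tcp_rot: [3.141, -0.001, -2.87]
contact_force: [-0.1, 0.4, 2.0]
opening: -0.003
grasp_force: 0.7
```

>>> step_arm --motion '[{"claw":0,"delta_pos":[0.3,0,3],"turn":0},{"claw":0,"delta_pos":[0.3,0,3],"turn":0},{"claw":0,"delta_pos":[0,0,3],"turn":0},{"claw":0,"delta_pos":[0,0,2],"turn":0},{"claw":0,"delta_pos":[0,0,0],"turn":0}]'

```text
clock: 20.43
eef_pos: [454.0, 50.7, 142.1]
tcp_rot: [3.141, -0.001, -2.87]
contact_force: [-1.4, -1.5, 1.3]
opening: 0.004
grasp_force: 0.8
```

>>> step_arm --motion '[{"claw":0,"delta_pos":[0,0,2],"turn":0},{"claw":0,"delta_pos":[0,0,2],"turn":0},{"claw":0,"delta_pos":[0,0,1],"turn":0},{"claw":0,"delta_pos":[0,0,0],"turn":0}]'

```text
clock: 20.77
eef_pos: [454.2, 50.7, 137.4]
tcp_rot: [3.142, -0.0, -2.87]
contact_force: [-1.9, 0.6, 1.5]
opening: -0.001
grasp_force: 0.9
```

>>> step_arm --motion '[{"claw":0,"delta_pos":[0,0,1],"turn":0},{"claw":0,"delta_pos":[0,0,1],"turn":0},{"claw":0,"delta_pos":[0,0,1],"turn":0},{"claw":0,"delta_pos":[0,0,0],"turn":0}]'

```text
clock: 21.1
eef_pos: [454.3, 50.7, 134.5]
tcp_rot: [-3.142, -0.0, -2.87]
contact_force: [-2.3, -0.8, 3.5]
opening: -0.0
grasp_force: 1.7
```

>>> step_arm --motion '[{"claw":0,"delta_pos":[0,0,1],"turn":0},{"claw":0,"delta_pos":[0,0,1],"turn":0},{"claw":0,"delta_pos":[0,0,0],"turn":0}]'

```text
clock: 21.35
eef_pos: [454.2, 50.7, 132.6]
tcp_rot: [-3.142, -0.0, -2.87]
contact_force: [-3.0, -1.3, 6.8]
opening: -0.002
grasp_force: 3.4
```

>>> step_arm --motion '[{"claw":0,"delta_pos":[0,0,1],"turn":0},{"claw":0,"delta_pos":[0,0,0],"turn":0}]'

```text
clock: 21.52
eef_pos: [454.1, 50.7, 131.7]
tcp_rot: [3.142, -0.0, -2.87]
contact_force: [-3.7, -0.7, 8.0]
opening: 0.003
grasp_force: 4.1
```

>>> step_arm --motion '[{"claw":0,"delta_pos":[0,0,0.7],"turn":0},{"claw":0,"delta_pos":[0,0,0],"turn":0}]'

```text
clock: 21.68
eef_pos: [454.1, 50.6, 131.1]
tcp_rot: [3.142, -0.0, -2.87]
contact_force: [-4.5, -0.8, 10.3]
opening: -0.004
grasp_force: 4.9
```

>>> step_arm --motion '[{"claw":0,"delta_pos":[0,0,0.5],"turn":0},{"claw":0,"delta_pos":[0,0,0],"turn":0}]'

```text
clock: 21.85
eef_pos: [454.2, 50.7, 130.9]
tcp_rot: [-3.142, -0.0, -2.87]
contact_force: [-5.7, -0.4, 12.9]
opening: -0.001
grasp_force: 6.5
```

>>> step_arm --motion '[{"claw":0,"delta_pos":[0,0,-2],"turn":0},{"claw":0,"delta_pos":[0,0,-3],"turn":0},{"claw":0,"delta_pos":[0,0,-5],"turn":0},{"claw":0,"delta_pos":[0,0,-10],"turn":0},{"claw":0,"delta_pos":[10,0,-25],"turn":0},{"claw":0,"delta_pos":[25,0,-30],"turn":0},{"claw":0,"delta_pos":[30,0,-25],"turn":0},{"claw":0,"delta_pos":[0,0,0],"turn":0}]'

```text
clock: 22.52
eef_pos: [389.7, 32.6, 234.7]
tcp_rot: [-3.141, 0.004, -2.87]
contact_force: [0.0, -0.7, 0.2]
opening: -0.002
grasp_force: 0.0
```

>>> step_arm --motion '[{"claw":0,"delta_pos":[0,0,0],"turn":0},{"claw":0,"delta_pos":[0,0,0],"turn":0},{"claw":0,"delta_pos":[0,0,0],"turn":0},{"claw":0,"delta_pos":[0,0,0],"turn":0},{"claw":0,"delta_pos":[0,0,0],"turn":0},{"claw":0,"delta_pos":[0,0,0],"turn":0},{"claw":0,"delta_pos":[0,0,0],"turn":0},{"claw":0,"delta_pos":[0,0,0],"turn":0}]'

```text
clock: 23.18
eef_pos: [391.7, 33.3, 230.1]
tcp_rot: [3.141, -0.001, -2.87]
contact_force: [-0.5, 0.0, -0.3]
opening: -0.001
grasp_force: 0.0
```

```bash
python3 - <<'E'
from h import *
b=snap('side','s7.png'); t=snap('top','t7.png'); s=sense();print(s['eef_pos'],s['clock'])
cv2.imwrite('pics/s7c.png',np.hstack([cv2.resize(b['img'][90:270,160:340],(400,400)),cv2.resize(t['img'][150:290,180:320],(400,400))])[:,:,::-1])
E
```

```text
[391.72436485  33.27453909 230.25150704] 23.2833
```

View pics/s7c.png

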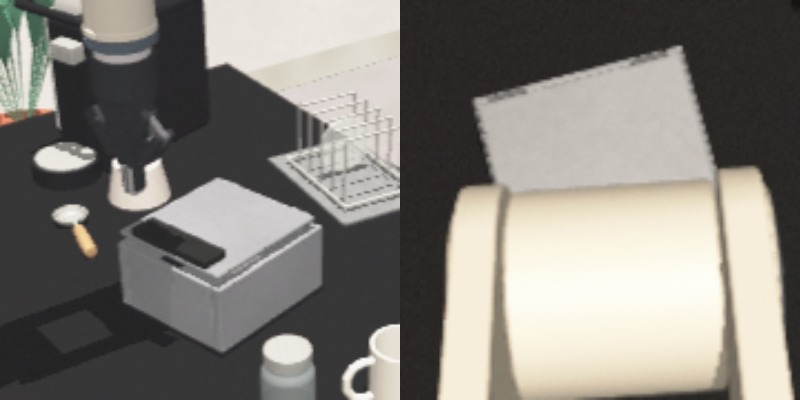

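The side view shows the lid down, with the bar at about (178,242) in the crop. I'll compare its pixels with the first image to confirm it is latched level.

```bash
python3 - <<'E'
from h import *
b=snap('side','s8.png')
for g in(load('side0.png'),load('s7.png'),b):
    k=(g['img'][187:220,215:275].max(2)<60).astype(np.uint8)
    n,l,s,ce=cv2.connectedComponentsWithStats(k)
    print([(s[i].tolist(),(ce[i]+[215,187]).round(1).tolist()) for i in range(1,n) if s[i,4]>60])
print((cv2.absdiff(load('side0.png')['img'],b['img'])[165:250,212:300].max(2)>40).sum())
E
```

```text
[([5, 2, 41, 22, 408], [239.9, 199.2])]
[([5, 2, 41, 22, 251], [235.3, 198.4])]
[([5, 2, 41, 22, 248], [235.2, 198.4])]
1574
```

```bash
python3 -c "
from rig import *
print(sign_off())"
```

```text
the job is handed in; nothing more can be done
None
```

The cartridge is fully home in the socket and the lid is shut and latched again. The highest press I read on the bar was about 14 N, and the job was handed in at about 23 s on the robot's clock.

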